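# Open the wide blast gate and start the dust extractor

## Task

Before sanding at the bench, pull the slide of the larger blast gate fully open, then start the extractor at low speed: turn the rotary selector on the starter box clockwise until it clicks into its first position, and let it go there. Leave the smaller gate shut, and leave the glue bottle and the sanding block standing where they are.

Things in the scene. Friction and masses are not known exactly. Their poses are not given: they have to be found in the camera images.
- wide_gate: the larger of two aluminium blast gates, on a 100 mm bore dust duct that rises through the bench; screwed down. Origin on the duct axis at bench level; its slide pulls out along -x; z up. Castings 150 (x) by 130 (y) mm, 34 to 60 mm above the bench; open bell mouth 120 mm across, rim 90 mm above the bench. Both gates and the starter box stand in a row, in any order
- wide_gate_slide (a joint): how far the wide gate's flat steel slide is pulled out, in m: 0 = shut, 0.105 = fully open, against its stop. Starts at 0 to 0.012. It stays where it is left; about 3 N moves it, level, along the gate's -x
- wide_gate_grip (a point): in the upright black grip at the slide's outer end, mid-section, 15 mm below its top; moves with the slide, axes as the wide gate's. The grip is 28 mm wide (y), 20 mm thick (x), its top 111 mm above the bench, its upper 50 mm free to pinch from above across the slide (along y); shut, it stands 109.5 mm in front (-x) of the duct axis
- narrow_gate: the smaller blast gate, to stay shut: same make, 63 mm bore duct, castings 105 by 90 mm, mouth 83 mm across with its rim 90 mm above the bench, grip 16 by 20 mm, its top 94 mm above the bench, 77.5 mm in front of the duct axis. Origin on the duct axis at bench level; axes as the wide gate's
- narrow_gate_slide (a joint): how far the narrow gate's slide is pulled out, in m: 0 = shut (as it starts), 0.068 = fully open
- starter_box: the extractor's starter: a grey steel box 190 (x) by 120 (y) by 70 mm tall, screwed down, with one black rotary selector on top, two clear lamps behind it and a conduit at its rear. Origin at bench level under the middle of its rear edge; the box extends from there along -x; z up. The selector's upright axis is 115 mm in front (-x) of the origin
- selector (a joint): rad, clockwise from above: 0 = off, as it starts (pointer along the box's +x, to its rear, at a dot); 1.047 = low speed, first click (one bar marked); 2.094 = high speed, second click (two bars), end stop. A spring detent holds it in all three: resists with up to about 0.3 N m, snaps on to the next once past half-way (30 degrees), springs back if released before
- selector_grip (a point): on the selector's axis, 99 mm above the bench. The handle is a straight bar 68 mm long, 16 mm wide, 78 to 112 mm above the bench, on a disc 60 mm across whose top is 82 mm above the bench. The point's x axis points along the bar to its pointed end with the white line, z up; it turns with the selector
- glue: white glue bottle, 52 mm wide, 150 mm tall, standing in front of the starter box; origin at the centre of its foot
- sanding_block: cork sanding block 68 x 102 x 35 mm, lying in front of the narrow gate; origin at the centre of its underside

How it is judged (in metres and radians):
On the way, in this order (a step that is already met when the one before it is completed fails the run):
1. the wide gate's slide is pulled fully open, with the selector still off (value of joint wide_gate_slide above 0.095 m and value of joint selector below 0.3 rad), for 0.2 s.
2. the selector clicks into its first position (value of joint selector between 0.9 and 1.2 rad), for 0.3 s.
At the end, for the whole second after the job is handed in: The wide gate's slide is fully open (at least 95 of its 105 mm), the selector rests in its first position (60 degrees, within 8.5 degrees), the narrow gate is shut (within 8 mm) and everything is let go (all of step 2 and value of joint wide_gate_slide above 0.095 m and velocity of joint selector between -0.05 and 0.05 rad/s and value of joint narrow_gate_slide below 0.008 m); the robot touches nothing.
It fails at once if the narrow gate is pulled open by more than 8 mm (not (value of joint narrow_gate_slide below 0.008 m)).
It fails at once if the glue bottle or the sanding block is pushed aside by more than 25 mm, or the bottle knocked over (distance of any of glue, sanding_block from where it was at the start of the episode above 0.025 m or angle between glue's own z axis and vertical above 0.4 rad).
It also fails if it takes over 51 s, if anything falls off the work surface, if the arm or the gripper's body presses on something with over 40 N, if the wrist force passes 120 N, or if a joint passes its speed limit or range.

## Robot

A 7-joint arm with a two-finger parallel gripper is mounted at the origin on the work surface. World frame = base frame: x ahead of the robot, y to its left, z up, the work surface at z = 0. Lengths are in mm, angles in rad, forces in N, time in s.
With the tool pointing down it reaches from about 400 to 875 mm from the base axis. Payload 4.4 kg.
Tool frame: the origin (TCP) lies at the very end of the fingers, on their centre line; the grasp point (between the pads) lies 19 mm behind it; z points along the fingers, y is the direction in which the jaws open and shut (so a half turn about z gives the same grasp; the last joint's range is limited). The gripper opens to 85 mm and grips with 20 to 120 N. Pads are 22 mm wide; open, the fingers measure 114 mm over their backs; the gripper's body (76 mm by 85 mm) begins 54 mm behind the grasp point. The pads swing forward as they close: fully open they stand 13 mm farther back than shut.
Start: joints at [1.049, 0.628, 0.038, 1.517, -0.027, 0.996, -0.02], TCP at [286.146, -583.642, 231.313] pointing down, gripper open.
Joint ranges: [-3.06, 3.06], [-0.37, 2.12], [-1.25, 1.32], [0.18, 2.47], [-1.1, 4.24], [0.23, 1.98], [-2.94, 2.94]. Speed limits (rad/s): [2.57, 2.57, 3.14, 3.14, 3.14, 3.14, 3.14].

## Interface

Orientations are given as [roll, pitch, yaw] about the fixed x, y, z axes, in that order (R = Rz(yaw) Ry(pitch) Rx(roll)).
In Python, from cell import ctrl gives the robot as it stands.
- The arm moves only by the shell command python3 -m crank 'ROWS' [OPENING]. ROWS is JSON, a list that holds one entry, the list of rows, each a list of 6 numbers: the shift along the tool's x, y, z in units of 30 mm (1.0 is 30 mm), then the turn, a rotation vector about the tool's x, y, z in units of 6 degrees (1.0 is 6 degrees). In form: [[[tx, ty, tz, rx, ry, rz], ...]]. A call has 1 to 12 rows; each row shifts and turns the pose as measured when the row begins, along the tool's axes as they then stand; what a row does not reach is not made up. A row lasts 1/12 s, in which the tool goes at most 41.7 mm and 7.16 degrees, less where a joint would pass 70% of its speed; a pose out of reach is approached as far as the arm can. A call is refused whole if a number of a shift passes 1 or a number of a turn 1, either way. A call with a gripper value outside its range is refused whole. OPENING is the gripper command: -1 is fully open, 1 is shut, values between are in proportion, set as the call begins (- or left out, the last holds). The fingers move at their own pace and stop on an object; the grip force is fixed at half the most. Time passes only in rows, so rows that do not move let the fingers close. It gives the time, the measured TCP pose, the force and the opening at its end, in the units of the state.
- ctrl.read_state(): the state, without advancing time (a new reading comes with each control period).
- ctrl.get_image(name): name is "scene" or "top"; returns a dict with "color" (480x640x3 uint8, red, green, blue), "depth" (480x640 float32, mm along the optical axis (not along the pixel's ray), 0 where there is no reading), "camera_matrix" (3x3 intrinsics, pixels), "R" (3x3) and "t" (3): a world point X has camera coordinates R X + t. Camera axes: x right, y down, z forward; pixel columns grow to the right and rows downward; lengths in mm; the calibration is good to about 2 mm. A picture is of the moment at which its call begins.
- ctrl.finish_job(): hands the job in, once; it reports no verdict.
Trained networks look in a picture, given as the dict that the camera call returned (one of the last four; its "shot" number tells which), for a name from the list of things; names that differ only in an ending like _2 or _b are one class to them, and where a whole thing is asked for, a point or a joint stands for the part that bears it (a point fixed in the world has none). Each returns a list of dicts, best first, with "conf" (0 to 1); they miss things now and then, are a little off and sometimes report something else, mostly with a low value. They report only what shows in the picture. A call takes as long as a camera call.
- ctrl.search_frame(query, picture): "extent" ([centre column, centre row, width, height] in pixels, round what is visible of it).
The state is a dict: "clock": time; "qpos": joint angles; "qd": joint speeds; "tau": joint torques, N m; "eef_pos": TCP position; "tool_rot": TCP orientation; "force": force on the tool from outside, world axes, zero at the start; "torque": the same for the moment, N m; "width": finger opening in mm.
Only numpy, scipy, OpenCV 4.12 (cv2) and the standard library are available. Lean on these libraries where they do the work, as an engineer would, in place of code of your own. Each camera call takes 0.05 s, during which the arm holds its last target. There are 200 camera calls.

## Working session

There is one attempt and no reset: what is moved stays moved. The work goes in short steps, Python scripts to look and compute and a shell command to move; the robot and the scene stay as the last step left them, time stands still between calls to the robot, and variables do not carry over. Pictures are saved under pics/ and viewed, about 8 in all and at most 12, crops included, and the job is handed in when it is done.

```bash
mkdir -p pics; ls; cat > h.py <<'E'
import numpy as np, cv2
from cell import ctrl
def shot(n,save=None):
    p=ctrl.get_image(n)
    if save: cv2.imwrite('pics/'+save,cv2.cvtColor(p['color'],cv2.COLOR_RGB2BGR))
    return p
def pt(p,u,v,d=None):
    K=np.array(p['camera_matrix']);R=np.array(p['R']);t=np.array(p['t'])
    d=p['depth'][int(v),int(u)] if d is None else d
    return R.T@(d*np.linalg.inv(K)@[u,v,1]-t)
def cloud(p):
    K=np.array(p['camera_matrix']);R=np.array(p['R']);t=np.array(p['t'])
    v,u=np.mgrid[:480,:640];d=p['depth'].astype(float)
    X=np.stack([u*d,v*d,d],-1)@np.linalg.inv(K).T
    W=(X-t)@R; W[d==0]=np.nan; return W
E
python3 - <<'E'
from h import *
for n in('scene','top'):
    p=shot(n,n+'1.png');print(n,np.round(-np.array(p['R']).T@p['t']),np.round(np.array(p['R'])[2],2))
    W=cloud(p);np.savez('/tmp/'+n,W=W,c=p['color'])
    for q in['wide_gate','wide_gate_grip','narrow_gate','starter_box','selector_grip','glue','sanding_block']:
        r=ctrl.search_frame(q,p)[:2]
        for x in r:
            u,v=x['extent'][:2]; print(q,round(x['conf'],2),np.round(x['extent']),np.round(W[int(v),int(u)]))
print(ctrl.read_state())
E
```

```text
pics
scene [ 889. -509.  508.] [-0.43  0.7  -0.57]
wide_gate 0.86 [264. 407. 191. 146.] [ 671. -262.   49.]
wide_gate_grip 0.56 [244. 388. 157.  98.] [ 639. -259.   59.]
narrow_gate 0.97 [386. 305.  98.  87.] [726. -35.  64.]
narrow_gate 0.42 [399. 213. 135.  79.] [637. 221.  70.]
starter_box 0.92 [398. 213. 132.  85.] [637. 217.  71.]
selector_grip 0.61 [381. 188.  34.  26.] [584. 247.  98.]
glue 0.57 [331. 173.  25.  68.] [461. 256.  94.]
sanding_block 0.87 [283. 284.  72.  58.] [548. -50.  35.]
top [ 472.   24. 1142.] [ 0.1  -0.03 -0.99]
wide_gate 0.66 [455. 198.  89. 114.] [ 663. -252.   50.]
wide_gate_grip 0.61 [464. 206.  64. 101.] [ 651. -271.   49.]
narrow_gate 0.95 [314. 171.  66.  84.] [705.   4.  55.]
starter_box 0.57 [174. 211.  77. 139.] [620. 249.  74.]
selector_grip 0.84 [170. 235.  38.  40.] [574. 245. 109.]
glue 0.81 [156. 309.  42.  31.] [450. 261. 110.]
sanding_block 0.77 [328. 269.  59.  51.] [528. -27.  35.]
{'clock': 0.8, 'qpos': array([ 1.04921907,  0.62835924,  0.03851335,  1.51737443, -0.02701073,
        0.99628393, -0.02003986]), 'qd': array([-0.00034098, -0.00111433,  0.00174328, -0.00020706, -0.0003977 ,
        0.0002631 ,  0.00185251]), 'tau': array([-2.36010737e-04, -5.63212395e+01,  1.22533511e+00, -1.93777853e+01,
        1.09732314e-02,  1.59272902e-03,  8.45861962e-06]), 'eef_pos': array([ 286.14205475, -583.67115742,  231.34829944]), 'tool_rot': array([ 3.14149984e+00, -4.16084409e-05,  4.55696344e-01]), 'force': array([-0.06927261,  0.85576615,  0.72569906]), 'torque': array([-0.00403313,  0.05518673, -0.02574953]), 'width': 85.4215272905266}
```

```bash
python3 - <<'E'
from h import *
a=cv2.imread('pics/scene1.png');b=cv2.imread('pics/top1.png')
cv2.imwrite('pics/a.png',cv2.resize(b[120:360,100:560],None,fx=1.7,fy=1.7,interpolation=cv2.INTER_CUBIC))
# fits from clouds
def rect(W,m,l):
    P=W[m][:,:2].astype(np.float32)
    if len(P)<10: print(l,len(P));return
    r=cv2.minAreaRect(P); print(l,len(P),np.round(r[0],1),np.round(r[1],1),round(r[2],1),'mean',np.round(W[m].mean(0),1))
for n in('scene','top'):
    D=np.load('/tmp/%s.npz'%n);W=D['W'];x,y,z=np.moveaxis(W,-1,0);c=D['c'].astype(int).sum(-1)
    with np.errstate(invalid='ignore'):
        box=lambda X,Y,r:np.hypot(x-X,y-Y)<r
        rect(W,box(575,243,60)&(z>101)&(z<120),'selbar')
        rect(W,box(650,240,150)&(z>64)&(z<75),'starter top')
        rect(W,box(690,-260,85)&(z>84)&(z<96),'wide rim')
        rect(W,box(690,-260,160)&(z>100)&(z<120),'wide grip')
        rect(W,box(690,-260,160)&(z>52)&(z<66),'wide cast')
        rect(W,box(715,-10,75)&(z>84)&(z<97),'narrow rim/grip')
        rect(W,box(450,261,60)&(z>60),'glue')
        rect(W,box(530,-35,80)&(z>25)&(z<45),'block')
E
```

```text
selbar 268 [575.4 252.6] [66.9 17.8] 3.7 mean [576.2 249.7 108.9]
starter top 2129 [596.1 253.4] [190.4 122.2] 3.6 mean [611.3 237.3  71.2]
wide rim 1461 [ 688.  -254.5] [117.9 119.7] 30.3 mean [ 681.5 -247.8   88.7]
wide grip 445 [ 579.4 -270.1] [20.7 29.4] 7.9 mean [ 582.1 -272.6  108.6]
wide cast 6744 [ 663.9 -257.7] [200.  131.7] 8.0 mean [ 697.8 -275.4   60.4]
narrow rim/grip 665 [705.1   3.4] [ 82.5 120. ] 72.8 mean [708.3   1.3  89. ]
glue 796 [468.1 265.8] [81.6 49.5] 3.4 mean [459.5 263.7  99.5]
block 1652 [533.2 -27.1] [101.6  66.6] 80.5 mean [536.5 -32.9  34.9]
selbar 401 [574.2 252.3] [67.2 17.5] 2.8 mean [573.3 251.1 110.5]
starter top 5811 [595.8 253. ] [189.9 120.3] 3.2 mean [599.2 251.4  70.3]
wide rim 603 [ 688.3 -256.6] [117.2 118.6] 0.0 mean [ 692.7 -263.5   88.4]
wide grip 203 [ 578.4 -270.9] [20.8 29. ] 8.8 mean [ 577.9 -269.9  109.3]
wide cast 2867 [ 663.1 -250.4] [199.6 150.9] 8.1 mean [ 674.4 -248.2   59.3]
narrow rim/grip 494 [705.2   2.3] [ 81.1 119.8] 72.3 mean [712.8  -4.8  89. ]
glue 1021 [470.  272.7] [61.5 87.9] 74.0 mean [459.3 265.8 103.2]
block 1976 [532.2 -28.2] [99.8 66.1] 80.2 mean [531.9 -28.   34.5]
```

View pics/scene1.png

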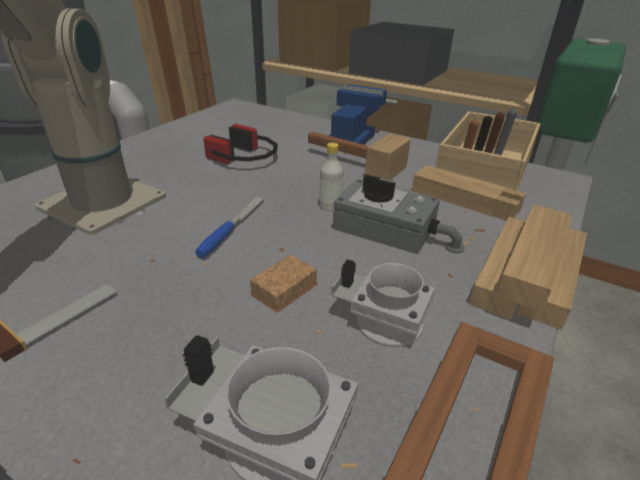

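View pics/a.png

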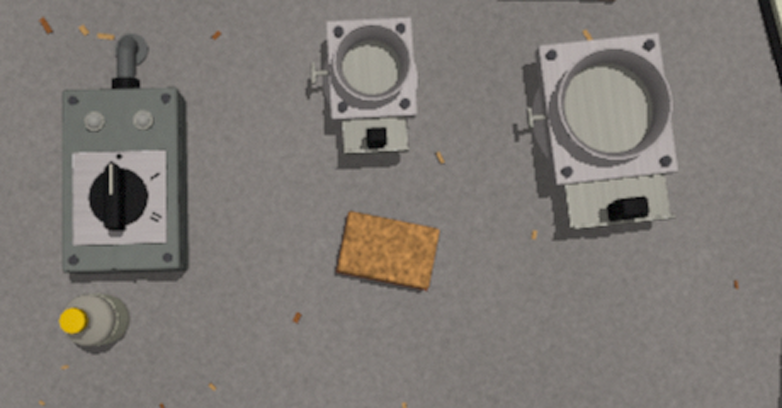

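The pictures show the wide gate at right (grip at about (199,360) in the scene view), the narrow gate in the middle (grip at (348,273)) and the starter box beyond it (selector at (379,188)). The glue bottle stands in front of the box. Both views agree: grip at (579,-270), yaw 8°, selector at (575,252), yaw about 3.3°. Now I'll approach.

```bash
cat > go.py <<'E'
import sys
from h import *
from scipy.spatial.transform import Rotation as Ro
# usage: go.py x y z yawdeg -> remaining shift/turn in units, tool axes
x,y,z,w=map(float,sys.argv[1:]);s=ctrl.read_state()
R=Ro.from_euler('xyz',s['tool_rot']);G=Ro.from_euler('xyz',[180,0,w],degrees=True)
print('shift',np.round(R.inv().apply(np.array([x,y,z])-s['eef_pos'])/30,2),'turn',np.round(np.degrees((R.inv()*G).as_rotvec())/6,2),'t',s['clock'],'F',np.round(s['force'],1),'w',s['width'],'q',np.round(s['qpos'],2))
E
python3 -m crank '[[[0,0,0,0,0,1],[0,0,0,0,0,1],[0,0,0,0,0,1],[1,-0.8,0.1,0,0,0],[1,-0.8,0.1,0,0,0],[1,-0.8,0.1,0,0,0],[1,-0.8,0.1,0,0,0],[1,-0.8,0.1,0,0,0],[1,-0.8,0.1,0,0,0],[1,-0.8,0.1,0,0,0],[1,-0.8,0.1,0,0,0],[1,-0.8,0.1,0,0,0]]]' -- -1 ; python3 go.py 579 -270.5 77 8
```

```text
shift [13.36 -5.08  5.15] turn [ 0.   -0.    3.02] t 0.8 F [-0.1  0.9  0.7] w 85.4215272905266 q [ 1.05  0.63  0.04  1.52 -0.03  1.   -0.02]invalid input: not JSON, or not a number
```

```bash
python3 -m crank '[[[0,0,0,0,0,1],[0,0,0,0,0,1],[0,0,0,0,0,1],[1,-0.8,0.1,0,0,0],[1,-0.8,0.1,0,0,0],[1,-0.8,0.1,0,0,0],[1,-0.8,0.1,0,0,0],[1,-0.8,0.1,0,0,0],[1,-0.8,0.1,0,0,0],[1,-0.8,0.1,0,0,0],[1,-0.8,0.1,0,0,0],[1,-0.8,0.1,0,0,0]]]' -1 ; python3 go.py 579 -270.5 77 8
```

```text
clock: 1.8
eef_pos: [527.7, -340.5, 202.5]
tool_rot: [3.13, 0.005, 0.101]
force: [1.3, -0.3, 0.2]
width: 85.5
shift [ 1.95 -2.19  4.15] turn [ 0.11  0.05 -0.36] t 1.8 F [ 1.3 -0.3  0.2] w 85.47777834444659 q [ 0.43  0.63  0.15  1.62 -0.1   0.9  -0.86]
```

```bash
python3 -m crank '[[[0.7,-0.7,0.2,0.1,0,-0.3],[0.6,-0.7,0.2,0,0,0],[0.5,-0.7,0.3,0,0,0],[0,0,0.3,0,0,0],[0,0,0,0,0,0]]]' ; python3 go.py 579 -270.5 77 8
```

```text
clock: 2.22
eef_pos: [585.4, -254.6, 170.5]
tool_rot: [-3.137, -0.003, 0.153]
force: [-1.5, 0.3, -1.2]
width: 85.6
shift [-0.3   0.51  3.11] turn [-0.04 -0.03  0.12] t 2.2167 F [-1.5  0.3 -1.2] w 85.62417801730729 q [ 0.3   0.68  0.12  1.62 -0.11  0.85 -0.96]
```

```bash
python3 -m crank '[[[-0.3,0.5,0.3,0,0,0.1],[0,0,0.6,0,0,0],[0,0,0,0,0,0]]]' ; python3 go.py 579 -270.5 77 8; python3 - <<'E'
from h import *
a=shot('scene','s2.png')
cv2.imwrite('pics/s2c.png',cv2.resize(cv2.imread('pics/s2.png')[220:480,100:400],None,fx=2,fy=2))
E
```

```text
clock: 2.47
eef_pos: [579.9, -270.0, 143.7]
tool_rot: [-3.137, -0.005, 0.145]
force: [-1.3, 0.9, -0.6]
width: 85.4
shift [-0.04  0.02  2.22] turn [-0.05 -0.05  0.05] t 2.4667 F [-1.3  0.9 -0.6] w 85.42856118493194 q [ 0.33  0.71  0.11  1.63 -0.11  0.8  -0.93]
```

View pics/s2c.png

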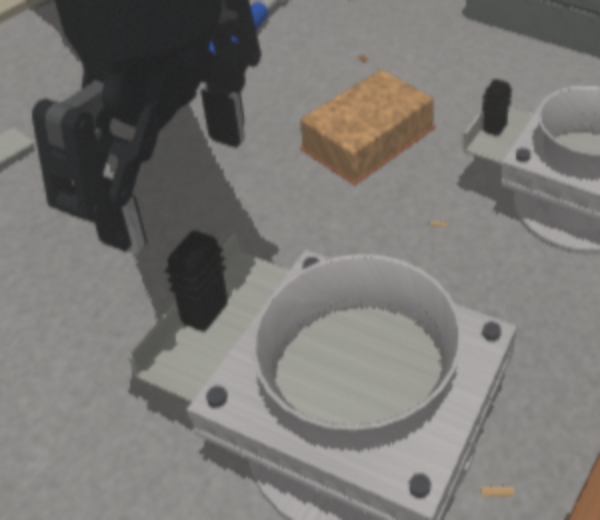

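The open fingers (crop at (120,225) and (223,120)) straddle the grip at (197,280), one on each side along y. Next I'll lower and close.

```bash
python3 -m crank '[[[0,0,0.6,0,0,0],[0,0,0.7,0,0,0],[0,0,0.7,0,0,0],[0,0,0.2,0,0,0],[0,0,0,0,0,0]]]' && python3 go.py 579 -270.5 77 8 &&  python3 -m crank '[[[0,0,0,0,0,0],[0,0,0,0,0,0],[0,0,0,0,0,0],[0,0,0,0,0,0],[0,0,0,0,0,0],[0,0,0,0,0,0],[0,0,0,0,0,0],[0,0,0,0,0,0]]]' 1; python3 go.py 475 -285.1 77 8
```

```text
clock: 2.93
eef_pos: [583.4, -278.9, 85.3]
tool_rot: [3.135, -0.015, 0.138]
force: [0.2, -1.2, 0.2]
width: 84.9
shift [-0.11 -0.3   0.27] turn [ 0.06 -0.14 -0.02] t 2.9333 F [ 0.2 -1.2  0.2] w 84.93327014948771 q [ 0.34  0.79  0.11  1.66 -0.12  0.68 -0.92]
clock: 3.6
eef_pos: [583.8, -269.8, 91.6]
tool_rot: [-3.136, -0.016, 0.141]
force: [0.4, 0.5, -4.1]
width: 26.6
shift [-3.67 -0.    0.43] turn [-0.06 -0.15  0.01] t 3.6 F [ 0.4  0.5 -4.1] w 26.61660614199105 q [ 0.34  0.78  0.1   1.66 -0.13  0.69 -0.92]
```

```bash
python3 -m crank '[[[-0.3,0,0,0,0,0],[-0.5,0,0,0,0,0],[-0.5,0,0,0,0,0],[-0.5,0,0,0,0,0],[-0.5,0,0,0,0,0],[-0.3,0,0,0,0,0],[0,0,0,0,0,0]]]' ; python3 go.py 475 -285.1 77 8
```

```text
clock: 4.18
eef_pos: [511.9, -280.0, 91.6]
tool_rot: [-3.139, -0.033, 0.14]
force: [0.8, -1.0, -6.8]
width: 26.6
shift [-1.26 -0.    0.45] turn [-0.03 -0.31  0.  ] t 4.1833 F [ 0.8 -1.  -6.8] w 26.606562666824523 q [ 0.42  0.71  0.07  1.85 -0.13  0.56 -0.85]
```

```bash
python3 -m crank '[[[-0.4,0,0,0,-0.2,0],[-0.4,0,0,0,-0.1,0],[-0.3,0,0,0,0,0],[-0.2,0,0,0,0,0],[-0.2,0,0,0,0,0],[0,0,0,0,0,0],[0,0,0,0,0,0],[0,0,0,0,0,0]]]' ; python3 go.py 475 -285.1 77 8; python3 - <<'E'
from h import *
a=shot('scene','s3.png')
cv2.imwrite('pics/s3c.png',cv2.resize(cv2.imread('pics/s3.png')[220:480,50:350],None,fx=2,fy=2))
E
```

```text
clock: 4.85
eef_pos: [480.7, -284.4, 91.6]
tool_rot: [3.139, -0.027, 0.142]
force: [4.3, -0.3, -6.3]
width: 26.5
shift [-0.2  -0.01  0.48] turn [ 0.03 -0.26  0.03] t 4.85 F [ 4.3 -0.3 -6.3] w 26.54145686837547 q [ 0.44  0.69  0.07  1.92 -0.12  0.52 -0.82]
```

View pics/s3c.png

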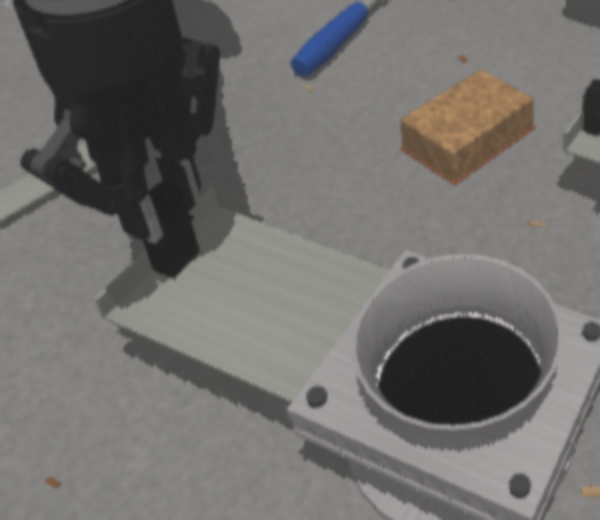

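The duct mouth is now clear (dark, at (460,385)) and the slide has come out by about 104 mm. One more nudge will confirm the stop, then I'll release and rise.

```bash
python3 -m crank '[[[-0.3,0,0,0,0,0],[-0.3,0,0,0,0,0],[0,0,0,0,0,0]]]';  python3 -m crank '[[[0,0,0,0,0,0],[0,0,0,0,0,0],[0,0,0,0,0,0],[0,0,0,0,0,0],[0,0,0,0,0,0]]]' -1; python3 go.py 480.7 -284.5 200 8
```

```text
clock: 5.15
eef_pos: [481.3, -284.4, 92.0]
tool_rot: [3.129, -0.057, 0.152]
force: [-3.9, -2.1, -0.8]
width: 26.3
clock: 5.57
eef_pos: [478.2, -287.2, 93.6]
tool_rot: [3.126, -0.053, 0.152]
force: [-0.1, -0.3, -0.0]
width: 84.1
shift [ 0.28 -0.02 -3.54] turn [ 0.15 -0.51  0.12] t 5.5667 F [-0.1 -0.3 -0. ] w 84.08913779994701 q [ 0.46  0.67  0.06  1.95 -0.12  0.47 -0.8 ]
```

The stop is confirmed. Next I'll raise the arm and turn it half round, which keeps joint 7 within range for the selector.

```bash
python3 -m crank '[[[0,0,-0.5,0,0,0],[0,0,-0.8,0,0,0],[0,0,-1,0.1,-0.3,0],[0,0,-1,0,-0.2,0],[0,0,-1,0,0,-1],[0,0,-0.5,0,0,-1],[0,0,0,0,0,-1],[0,0,0,0,0,-1],[0,0,0,0,0,-1],[0,0,0,0,0,-1],[0,0,0,0,0,-1],[0,0,0,0,0,-1]]]' -1; python3 -m crank '[[[0,0,0,0,0,-1],[0,0,0,0,0,-1],[0,0,0,0,0,-1],[0,0,0,0,0,-1],[0,0,0,0,0,-1],[0,0,0,0,0,-1],[0,0,0,0,0,-1],[0,0,0,0,0,-1],[0,0,0,0,0,-1],[0,0,0,0,0,-1],[0,0,0,0,0,-1],[0,0,0,0,0,-1]]]' ;  python3 go.py 575 252 200 183.3
```

```text
clock: 6.57
eef_pos: [468.8, -289.8, 248.4]
tool_rot: [3.139, 0.012, 1.022]
force: [0.6, 0.4, 0.6]
width: 85.7
clock: 7.57
eef_pos: [462.1, -293.9, 250.4]
tool_rot: [-3.122, 0.006, 2.338]
force: [0.2, 0.1, 0.3]
width: 85.5
shift [10.5  15.37  1.31] turn [-0.2  -0.02 -8.22] t 7.5667 F [0.2 0.1 0.3] w 85.46227384852921 q [ 0.81  0.49 -0.46  1.77  0.29  0.94  1.  ]
```

```bash
python3 -m crank '[[[0,0,0,0,0,-1],[0,0,0,0,0,-1],[0,0,0,0,0,-1],[0,0,0,0,0,-1],[0,0,0,0,0,-1],[0,0,0,0,0,-1],[0,0,0,0,0,-1],[0,0,0,0,0,-0.2],[0,0,0,0,0,0]]]';  python3 go.py 575 252 200 183.3
```

```text
clock: 8.32
eef_pos: [456.8, -297.7, 251.1]
tool_rot: [-3.117, -0.015, 3.127]
force: [0.3, 0.5, 0.2]
width: 85.6
shift [-3.69 18.41  1.2 ] turn [-0.23 -0.15 -0.69] t 8.3167 F [0.3 0.5 0.2] w 85.62487026324321 q [ 0.95  0.52 -0.67  1.78  0.41  0.99  1.67]
```

```bash
python3 -m crank '[[[-0.2,1,0,-0.2,0,-0.2],[-0.2,1,0,0,-0.1,-0.2],[-0.2,1,0,0,0,-0.2],[-0.2,1,0,0,0,0],[-0.2,1,0,0,0,0],[-0.2,1,0,0,0,0],[-0.2,1,0,0,0,0],[-0.2,1,0,0,0,0],[-0.2,1,0,0,0,0],[-0.2,1,0,0,0,0],[-0.2,1,0,0,0,0],[-0.2,1,0,0,0,0]]]';  python3 go.py 575 252 200 183.3
```

```text
clock: 9.32
eef_pos: [522.9, 64.7, 246.8]
tool_rot: [-3.128, -0.006, 3.134]
force: [-0.1, -0.2, -0.2]
width: 85.5
shift [-1.7   6.28  1.47] turn [-0.12 -0.06 -0.62] t 9.3167 F [-0.1 -0.2 -0.2] w 85.49472252663104 q [ 0.28  0.51 -0.69  1.82  0.4   0.96  0.98]
```

```bash
python3 -m crank '[[[-0.3,1,0,-0.1,0,-0.3],[-0.3,1,0,0,-0.1,-0.3],[-0.3,1,0,0,0,0],[-0.3,1,0,0,0,0],[-0.3,1,0.2,0,0,0],[-0.1,0.6,0.3,0,0,0],[0,0.2,0.3,0,0,0],[0,0,0,0,0,0]]]';  python3 go.py 575 252 90 183.3; python3 - <<'E'
from h import *
p=shot('top'); W=cloud(p)
x,y,z=np.moveaxis(W,-1,0)
E
```

```text
clock: 9.98
eef_pos: [565.4, 256.2, 221.7]
tool_rot: [-3.14, 0.008, -3.096]
force: [-0.2, -1.8, -0.4]
width: 85.4
shift [-0.28 -0.15  4.39] turn [-0.01  0.08 -0.12] t 9.9833 F [-0.2 -1.8 -0.4] w 85.40329485929082 q [-0.08  0.67 -0.66  1.61  0.46  1.02  0.73]
```

```bash
python3 -m crank '[[[-0.3,-0.1,0.8,0,0,0],[0,0,0.9,0,0,0],[0,0,0.9,0,0,0],[0,0,0.4,0,0,0],[0,0,0,0,0,0],[0,0,0,0,0,0]]]';  python3 go.py 575 252 90 183.3; python3 - <<'E'
from h import *
a=shot('scene','s4.png')
cv2.imwrite('pics/s4c.png',cv2.resize(cv2.imread('pics/s4.png')[80:280,260:500],None,fx=3,fy=3))
E
```

```text
clock: 10.53
eef_pos: [579.7, 241.1, 133.4]
tool_rot: [-3.133, 0.015, -3.112]
force: [-0.1, 0.4, 0.9]
width: 85.4
shift [0.17 0.38 1.44] turn [-0.08  0.14 -0.27] t 10.5333 F [-0.1  0.4  0.9] w 85.4365063413411 q [-0.1   0.77 -0.59  1.67  0.55  0.86  0.68]
```

View pics/s4c.png

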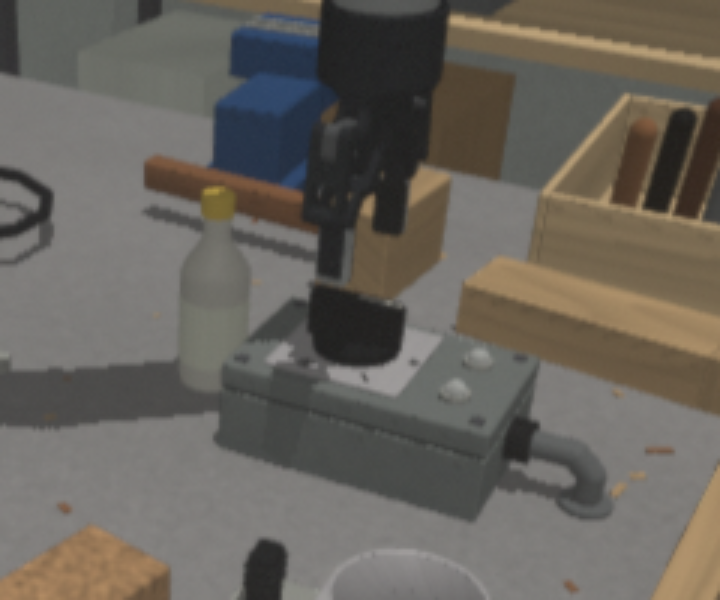

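The fingers hang over the selector bar (crop at (355,300)), clear of the glue bottle at (213,300). Next I'll correct the position, descend and pinch.

```bash
python3 -m crank '[[[0.2,0.4,0.2,-0.1,0.1,-0.3],[0,0,0.4,0,0,0],[0,0,0.4,0,0,0],[0,0,0.3,0,0,0],[0,0,0,0,0,0]]]';  python3 go.py 575 252 90 183.3
```

```text
clock: 11.0
eef_pos: [576.0, 255.4, 96.2]
tool_rot: [3.135, 0.011, -3.079]
force: [0.7, -0.1, -0.7]
width: 85.1
shift [ 0.04 -0.11  0.21] turn [0.06 0.11 0.05] t 11.0 F [ 0.7 -0.1 -0.7] w 85.0807458536163 q [-0.12  0.82 -0.57  1.69  0.59  0.79  0.66]
```

```bash
python3 -m crank '[[[0,-0.1,0.2,0,0.1,0],[0,0,0,0,0,0],[0,0,0,0,0,0],[0,0,0,0,0,0],[0,0,0,0,0,0],[0,0,0,0,0,0],[0,0,0,0,0,0],[0,0,0,0,0,0],[0,0,0,0,0,0],[0,0,0,0,0,0]]]' 1;  python3 go.py 575 252 90 183.3
```

```text
clock: 11.83
eef_pos: [576.1, 253.7, 89.1]
tool_rot: [3.134, -0.0, -3.078]
force: [0.2, 1.6, -2.0]
width: 14.7
shift [ 0.04 -0.05 -0.03] turn [ 0.08 -0.    0.05] t 11.8333 F [ 0.2  1.6 -2. ] w 14.656433616802154 q [-0.12  0.84 -0.57  1.69  0.59  0.8   0.67]
```

```bash
python3 -m crank '[[[0,0,0,0,0,0.8],[0,0,0,0,0,0.9],[0,0,0,0,0,0.9],[0,0,0,0,0,0.9],[0,0,0,0,0,0.9],[0,0,0,0,0,0.9],[0,0,0,0,0,0]]]';  python3 go.py 575 252 90 123.3
```

```text
clock: 12.42
eef_pos: [576.2, 254.3, 89.1]
tool_rot: [3.134, -0.004, 2.631]
force: [2.0, 0.1, -3.3]
width: 15.0
shift [-0.   -0.09 -0.03] turn [ 0.06 -0.05  4.57] t 12.4167 F [ 2.   0.1 -3.3] w 14.997917271762725 q [-0.2   0.8  -0.42  1.69  0.44  0.74  0.22]
```

```bash
python3 -m crank '[[[0,0,0,0,0,1],[0,0,0,0,0,1],[0,0,0,0,0,0.9],[0,0,0,0,0,0.8],[0,0,0,0,0,0.4],[0,0,0,0,0,0],[0,0,0,0,0,0]]]';  python3 go.py 575 252 90 123.3
```

```text
clock: 13.0
eef_pos: [576.5, 254.7, 89.1]
tool_rot: [3.136, -0.007, 2.2]
force: [0.4, 0.6, -2.4]
width: 14.7
shift [-0.04 -0.09 -0.03] turn [ 0.05 -0.06  0.46] t 13.0 F [ 0.4  0.6 -2.4] w 14.744040897163512 q [-0.27  0.79 -0.31  1.69  0.32  0.71 -0.11]
```

```bash
python3 -m crank '[[[0,0,0,0,0,0.5],[0,0,0,0,0,0],[0,0,0,0,0,0],[0,0,0,0,0,0],[0,0,0,0,0,0]]]' && python3 -m crank '[[[0,0,0,0,0,0],[0,0,0,0,0,0],[0,0,0,0,0,0],[0,0,0,0,0,0],[0,0,0,0,0,0],[0,0,0,0,0,0]]]' -1;python3 -m crank '[[[0,0,-0.4,0,0,0],[0,0,-0.6,0,0,0],[0,0,-0.8,0,0,0],[0,0,-1,0,0,0],[0,0,-1,0,0,0],[0,0,-1,0,0,0],[0,0,0,0,0,0],[0,0,0,0,0,0]]]'; python3 - <<'E'
from h import *
a=shot('scene','s5.png');W=cloud(a);x,y,z=np.moveaxis(W,-1,0)
s=ctrl.read_state();print(s['tool_rot'],s['eef_pos'])
m=(np.hypot(x-575,y-252)<50)&(z>101)&(z<118);P=W[m][:,:2].astype(np.float32);print(len(P),cv2.minAreaRect(P))
m=(np.hypot(x-480,y+285)<50)&(z>100)&(z<118);P=W[m][:,:2].astype(np.float32);print(len(P),cv2.minAreaRect(P))
E
```

```text
clock: 13.42
eef_pos: [576.5, 254.7, 89.1]
tool_rot: [3.136, -0.008, 2.159]
force: [1.0, 0.4, -1.6]
width: 15.0
clock: 13.92
eef_pos: [576.6, 254.6, 90.0]
tool_rot: [3.135, -0.008, 2.161]
force: [0.1, 0.1, 0.9]
width: 84.6
clock: 14.58
eef_pos: [575.5, 253.3, 245.5]
tool_rot: [3.136, -0.008, 2.163]
force: [-0.6, -0.1, -0.4]
width: 85.4
[ 3.13401045 -0.00798588  2.16283993] [576.11959592 253.77451917 246.00251581]
167 ((576.1563720703125, 253.2890167236328), (15.5597505569458, 65.69629669189453), 34.286312103271484)
403 ((477.6640930175781, -284.466796875), (22.204431533813477, 28.87443733215332), 6.665831565856934)
```

View pics/s5.png

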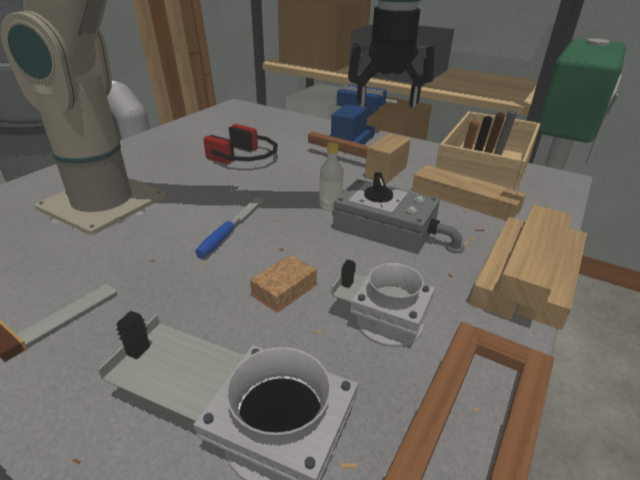

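The wide slide is out (grip at (133,335)). The selector at (378,187) has turned about 59°, the narrow gate, glue bottle and block look unmoved, and the gripper is clear.

```bash
python3 -c "
from h import *
print(ctrl.finish_job())"
```

```text
the job is handed in; nothing more can be done
None
```

I opened the larger gate first, then turned the selector clockwise to its first click. I let go, raised the arm clear and handed the job in at about 14.6 s. No verdict came back.

- **Wide gate:** the arm travelled about 104 mm while pulling, and a further nudge moved nothing. After release, the camera put the grip about 102–103 mm from where it started, against the 95 mm needed.
- **Selector:** after I let go, its bar measured about 59° round from off, in its first position.
- **Everything else:** in the last picture the narrow gate is shut, and the glue bottle and sanding block stand where they were. I judged these by eye and did not measure them again. The gripper was open and clear, about 246 mm above the bench.

No check failed. The one small disagreement is the 1–2 mm between the arm's and the camera's figures for the slide, which is within the calibration error.

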